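# Swing the carving board home on its pin and wedge it

## Task

Push the pale swivel board near its free corner so that it turns about its pin until it bears on the red sprung buffer and squeezes it a little. Then let go of the board and push the yellow wedge in by its post until it jams behind the board's corner, so that the board stays pressed on the buffer by itself. Go by feel and be gentle - the buffer must be squeezed but never pressed hard, the board must stay flat, and the other things on the bench must be left alone.

Things in the scene. Friction and masses are not known exactly. Their poses are not given: they have to be found in the camera images.
- jig: Fixed grey-painted plywood base 330 x 460 x 12 mm of the swivel jig, at jig x -190 to 140, y -70 to 390 mm. Origin: on the table under the axis of the steel pin (brass cap 24 mm across, top 52 mm above the table). The buffer lies to +x, the wedge slides towards -y between two guide strips 16 mm high (jig x -106 to -92 and -27 to -13, y 232 to 368 mm).
- turnboard: Loose pale board 100 x 230 x 28 mm, 0.3 to 0.52 kg, carved dark plaque on top (13 mm high). Origin: on the pin axis, at its underside, 12 mm above the table. Own frame: x -50 to 50, y -30 to 200 mm, free end +y; hole 1.5 mm wide of the pin. Starts turned 0.45 to 0.75 rad counter-clockwise of the jig's heading, turns clockwise; at home it is within 0.07 rad of the jig's, just where must be felt.
- push_spot (a point): Point on the board's long -x face near its free corner, half-way up, at board frame (-50, 165, 14) mm: push here along the board's +x. Sliding the board takes 1 to 6 N here, differing from board to board; a push that has risen 5 to 6 N above that has squeezed the buffer enough. At home it stands almost opposite the buffer. Axes as the board's.
- stop: Fixed dark wood block 40 x 60 x 42 mm carrying the setscrew and red buffer. Origin: centre of its underside, at jig frame (110, 160, 12) mm; axes as the jig's.
- buffer_nominal (a point): Nominal middle of the red buffer's face (22 mm across, faces jig -x), 28 mm above the table, fixed to the block. The setscrew has been turned, so the real face is up to 8 mm nearer or farther along x: unmeasured, to be felt. The buffer is a spring of 4 N/mm with 5 mm travel; squeeze it to 3 to 10 N; over 12 N damages it. Axes as the jig's.
- wedge (a joint): Travel (m) of the yellow captive wedge along jig -y: starts 0 to 0.012, end stop 0.115. Sliding it free takes 2 to 3 N. It meets the board's free corner (board frame -50, 200 mm) after 35 to 100 mm; then the push rises by 1 to 2 N per mm, and 10 to 12 N of push jams it well: the board is then held on the buffer with more than 2.5 N. It stays where it is left.
- wedge_tip (a point): Foot of the leading corner of the wedge: its +x side at the thin end, on the plywood. At travel 0 at jig (-67, 222) mm. Wedge 120 mm long (to +y), 24 mm high; 22 mm wide here (to -x), its +x face sloping outward 0.4 mm per mm over 90 mm. Axes as the jig's.
- wedge_post (a point): Centre of the dark upright post on the wedge's thick end, 24 mm (jig x) x 20 mm (jig y) x 46 mm high, its centre 59 mm above the table. Push its +y face towards jig -y. At travel 0 at jig (-67, 330) mm. Axes as the jig's.
- burr_tin: blue round tin of burrs, 52 mm across, 28 mm tall (burr tips to 50 mm), standing on the jig's base board; bystander. Origin: centre of its underside.
- offcut: small wood block 40 x 60 x 30 mm lying on the jig's base board behind the pin; bystander. Origin: centre of its underside.
- glue: white glue bottle with orange cap, 52 mm across, 130 mm tall; bystander. Origin: centre of its underside.
- carved_pot: carved brown brush pot, 72 mm across, 115 mm tall; bystander. Origin: centre of its underside.
- mallet: wooden mallet, 260 mm long, lying; bystander. Origin: at its middle, underside.
- gouge: gouge with handle, 200 mm long, lying; bystander. Origin: at its middle, underside.
- dust_brush: bench brush, 200 mm long, lying; bystander. Origin: at its middle, underside.
Mind the look-alikes: they are no part of the job. What is shaped like the turnboard but green or pink is not meant.

How it is judged:
On the way, in this order (a step that is already met when the one before it is completed fails the run):
1. the board is pushed round until it squeezes the buffer with at least 3 N, for 0.2 s, the wedge still short of the board (contact force between turnboard and stop above 3 N and contact force between turnboard and wedge below 0.2 N), for 0.2 s.
2. the wedge is driven in until it bears on the board, which bears on the buffer (contact force between turnboard and wedge above 1.5 N and contact force between turnboard and stop above 2.5 N), for 0.2 s.
At the end, for the whole second after the job is handed in: The board, at rest and flat on its pin, is within 0.09 rad of the jig's heading and presses on the buffer with 2 to 12 N, held there by the wedge, which bears on it with at least 1 N; the robot is clear (contact force between turnboard and stop between 2 and 12 N and contact force between turnboard and wedge above 1 N and angle between the y axis of turnboard and the y axis of jig, either way round below 0.09 rad and linear speed of turnboard below 0.01 m/s and angle between turnboard's own z axis and vertical below 0.05 rad and horizontal distance between turnboard and jig below 0.005 m); the robot touches nothing.
It fails at once if the buffer is overloaded: more than 12 N from the board (contact force between turnboard and stop above 12 N).
It fails at once if the board is tipped or lifted (angle between turnboard's own z axis and vertical above 0.08 rad or height (world z) of turnboard above 0.025 m).
It fails at once if one of the other things on the bench is disturbed (moved over 15 mm) (distance of any of burr_tin, offcut, glue, carved_pot, mallet, gouge, dust_brush from where it was at the start of the episode above 0.015 m).
It also fails if it takes over 72 s, if anything falls off the work surface, if the arm or the gripper's body presses on something with over 40 N, if the wrist force passes 120 N, or if a joint passes its speed limit or range.

## Robot

A 7-joint arm with a two-finger parallel gripper is mounted at the origin on the work surface. World frame = base frame: x ahead of the robot, y to its left, z up, the work surface at z = 0. Lengths are in m, angles in rad, forces in N, time in s.
With the tool pointing down it reaches from about 0.425 to 0.825 m from the base axis. Payload 3.6 kg.
Tool frame: the origin (TCP) lies between the finger pads; the fingertips stand 19 mm ahead of it and the grasp point (between the pads) is the TCP; z points along the fingers, y is the direction in which the jaws open and shut (so a half turn about z gives the same grasp; the last joint's range is limited). The gripper opens to 93 mm and grips with 3 to 60 N. Pads are 15 mm wide; open, the fingers measure 128 mm over their backs; the gripper's body (75 mm by 188 mm) begins 65 mm behind the grasp point.
Start: joints at [-1.272, 0.615, -0.013, 1.423, 0.008, 1.103, -0.04], TCP at [0.207, 0.616, 0.238] pointing down, gripper open.
Joint ranges: [-3.12, 3.12], [-0.3, 2.06], [-1.34, 1.32], [0.26, 2.42], [-1.36, 4.5], [0.01, 1.98], [-2.84, 2.84]. Speed limits (rad/s): [2.79, 2.79, 3.14, 3.14, 3.14, 3.14, 3.14].

## Interface

Orientations are given as a rotation vector (axis times angle).
In Python, from plant import r gives the robot as it stands.
- The arm moves only by the tool drive_tool, never from a script. Its argument "increments" is a list of rows, each a list of 3 entries, a list of its own where there are three numbers: the closure in counts, from 0 (fully open) to 255 (shut), then the shift along the tool's x, y, z normalised to -1 to 1, where 1 is 0.5 m, then the turn about the tool's z normalised to -1 to 1, where 1 is pi/4 rad. In form: [[grip, [x, y, z], roll], ...]. A call has 1 to 20 rows; each row shifts and turns the commanded pose from where the row before left it, along the tool's axes as they then stand; what a row does not reach is not made up. A row lasts 1/12 s, in which the tool goes at most 41.7 mm and 7.16 degrees, less where a joint would pass 70% of its speed; a pose out of reach is approached as far as the arm can. A call with a number of a shift or a turn outside -1 to 1 is refused whole. A call with a gripper value outside its range is refused whole. The fingers move at their own pace and stop on an object; "newtons" is the grip in N (left out, the last holds). Time passes only in rows, so rows that do not move let the fingers close. It gives the time, the measured TCP pose, the force and the opening at its end, in the units of the state.
- r.get_obs(): the state, without advancing time (a new reading comes with each control period).
- r.snapshot(name): name is "side" or "top" or "wrist"; returns the picture (400x640x3 uint8, red, green, blue); there is no depth.
- r.get_calibration(name): a dict with "K" (3x3 intrinsics, pixels), "D" ([k1, k2, p1, p2, k3] as OpenCV has them; the pictures are not rectified), "world_from_camera" (4x4, takes a point from camera to world coordinates). Camera axes: x right, y down, z forward; pixel columns grow to the right and rows downward; lengths in m; the calibration is good to about 2 mm. A picture is of the moment at which its call begins: read the wrist's pose just before it. get_calibration takes no time and is no camera call; for the wrist camera it gives the pose at the moment of the call.
- r.hand_in(): hands the job in, once; it reports no verdict.
The state is a dict: "time_s": time; "joint_positions": joint angles; "qvel": joint speeds; "effort": joint torques, N m; "tool_pos": TCP position; "eef_rot": TCP orientation; "wrist_force": force on the tool from outside, world axes, zero at the start; "torque": the same for the moment, N m; "finger_gap": finger opening in m.
Only numpy, scipy, OpenCV 4.12 (cv2) and the standard library are available. Lean on these libraries where they do the work, as an engineer would, in place of code of your own. Each camera call takes 0.05 s, during which the arm holds its last target.

## Working session

There is one attempt and no reset: what is moved stays moved. The work goes in short steps, Python scripts to look and compute and a tool call to move; the robot and the scene stay as the last step left them, time stands still between calls to the robot, and variables do not carry over. Pictures are saved under pics/ and viewed, and the job is handed in when it is done.

Besides the shell and the picture viewer there is one more tool, called after ">>>" as name(argument=value, ...) on one line, values as JSON. drive_tool: Moves the arm, as the interface text tells. Scaled input: -1 to 1 covers 0.5 m each way for a shift and pi/4 rad each way for a turn. Its arguments: {"type":"object","properties":{"increments":{"type":"array","items":{"type":"array"}},"newtons":{"type":"number"}},"required":["increments"]}

```bash
mkdir -p pics; ls; python3 - <<'E'
from plant import r
import cv2,numpy as np
np.set_printoptions(precision=4,suppress=True)
print(r.get_obs())
for n in ("top","side"):
    im=r.snapshot(n); cv2.imwrite(f"pics/{n}0.png",im[:,:,::-1]); print(r.get_calibration(n))
E
```

```text
pics
{'time_s': 0.0, 'joint_positions': array([-1.2725,  0.6159, -0.0126,  1.4249,  0.0081,  1.1034, -0.0404]), 'qvel': array([-0.0015,  0.0003,  0.0011,  0.0011, -0.0001,  0.0013, -0.0004]), 'effort': array([  0.0003, -45.8944,   0.2096, -16.5742,  -0.061 ,   0.0208,
         0.0002]), 'tool_pos': array([0.2072, 0.6153, 0.2365]), 'eef_rot': array([-0.5079, -3.0999,  0.0039]), 'wrist_force': array([-0.2626, -0.2035,  0.2571]), 'torque': array([-0.0276,  0.0385,  0.0301]), 'finger_gap': 0.09309743174140105}
{'K': array([[503.0319,   0.    , 322.3301],
       [  0.    , 503.0319, 203.7037],
       [  0.    ,   0.    ,   1.    ]]), 'D': array([0.0114, 0.    , 0.    , 0.    , 0.    ]), 'world_from_camera': array([[ 0.011 , -0.9883,  0.1519,  0.2875],
       [-0.9999, -0.0127, -0.0104,  0.0449],
       [ 0.0122, -0.1517, -0.9883,  1.5307],
       [ 0.    ,  0.    ,  0.    ,  1.    ]])}
{'K': array([[380.4781,   0.    , 314.3577],
       [  0.    , 380.4781, 199.3886],
       [  0.    ,   0.    ,   1.    ]]), 'D': array([-0.0668,  0.    ,  0.    ,  0.    ,  0.    ]), 'world_from_camera': array([[ 0.9988,  0.0037,  0.0484,  0.4293],
       [-0.0403, -0.4935,  0.8688, -1.0731],
       [ 0.027 , -0.8698, -0.4927,  0.6966],
       [ 0.    ,  0.    ,  0.    ,  1.    ]])}
```

View pics/top0.png

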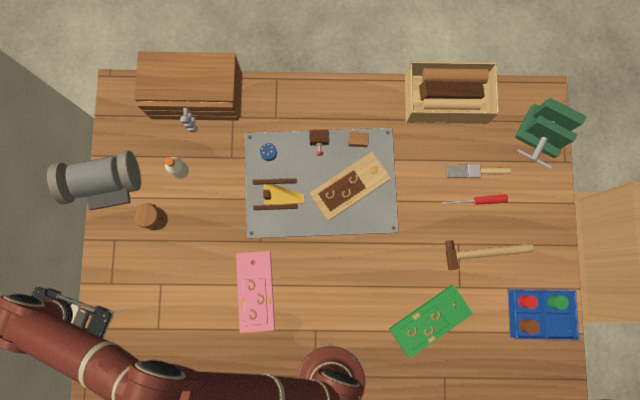

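View pics/side0.png

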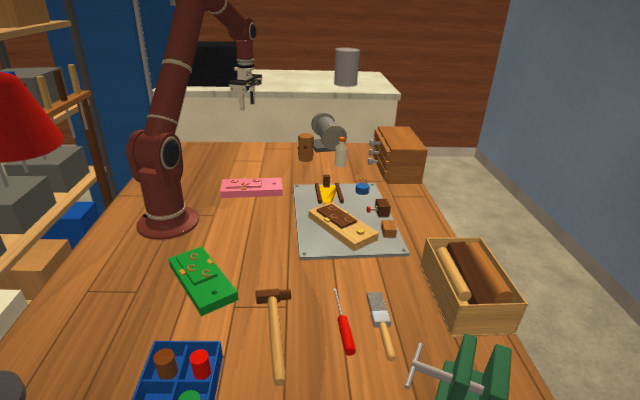

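The top view shows a grey plate at about (245..397, 127..237), with the pale turnboard on it at about (350,185) and its brass pin at (374,170). The red buffer is at (319,154), the wedge at (280,195) and the blue tin at (268,151). The look-alikes are pink at (254,291) and green at (431,321), both off the jig. The pale board on the plate is the one meant. Next I measure and confirm with a crop.

```bash
cat > h.py <<'E'
import cv2,numpy as np
np.set_printoptions(precision=4,suppress=True)
from plant import r
def cast(name,uv,z,cal=None):
    c=cal or r.get_calibration(name)
    uv=np.asarray(uv,float).reshape(-1,1,2)
    p=cv2.undistortPoints(uv,c["K"],c["D"]).reshape(-1,2)
    T=c["world_from_camera"]
    d=np.c_[p,np.ones(len(p))]@T[:3,:3].T
    o=T[:3,3]
    return o+d*((z-o[2])/d[:,2])[:,None]
def proj(name,P,cal=None):
    c=cal or r.get_calibration(name)
    W=np.linalg.inv(c["world_from_camera"])
    return cv2.projectPoints(np.asarray(P,float).reshape(-1,1,3),cv2.Rodrigues(W[:3,:3])[0],W[:3,3],c["K"],c["D"])[0].reshape(-1,2)
E
python3 - <<'E'
from h import *
im=cv2.imread("pics/top0.png")
hsv=cv2.cvtColor(im,cv2.COLOR_BGR2HSV)
m=((hsv[...,1]<45)&(hsv[...,2]>90)&(hsv[...,2]<200)).astype(np.uint8)*255
roi=np.zeros_like(m);roi[115:250,235:410]=255
m&=roi
m=cv2.morphologyEx(m,cv2.MORPH_OPEN,np.ones((3,3)))
n,l,s,c=cv2.connectedComponentsWithStats(m)
k=1+s[1:,4].argmax();print(s[k])
cs,_=cv2.findContours((l==k).astype(np.uint8),cv2.RETR_EXTERNAL,cv2.CHAIN_APPROX_NONE)
h=cv2.convexHull(max(cs,key=len))
W=cast("top",h.reshape(-1,2).astype(float),0.012)
rect=cv2.minAreaRect((W[:,:2]*1000).astype(np.float32));print(rect);print(cv2.boxPoints(rect))
cr=im[115:250,235:410];cv2.imwrite("pics/crop0.png",cv2.resize(cr,None,fx=4.5,fy=4.4,interpolation=cv2.INTER_CUBIC))
E
```

```text
[  245   128   153   110 10792]
((589.22998046875, 35.75993347167969), (327.9534912109375, 457.8677062988281), 2.9096884727478027)
[[ 413.8435  256.0749]
 [ 437.0857 -201.2025]
 [ 764.6165 -184.555 ]
 [ 741.3743  272.7224]]
```

View pics/crop0.png

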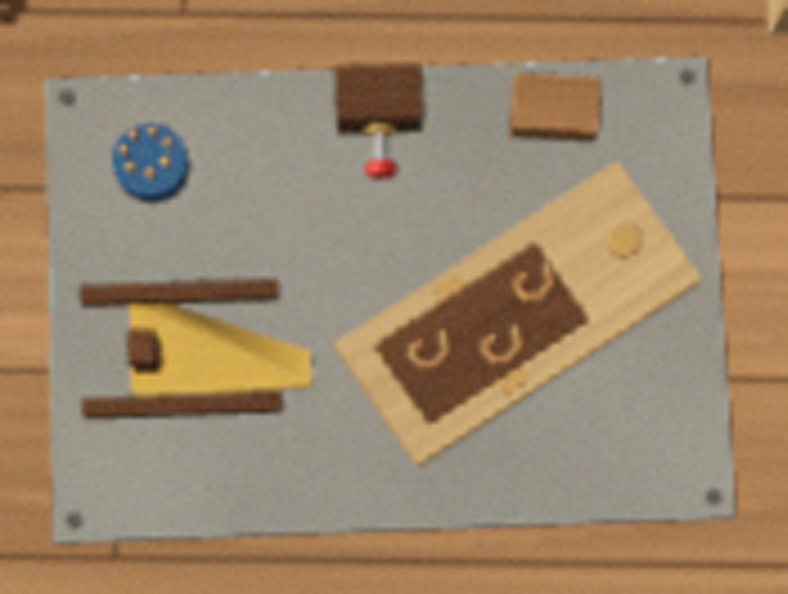

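The crop confirms it: the pale board with the dark plaque is on the jig, with its pin cap at crop (625,240). Its near long edge, on the -x side, runs (335,345)→(418,462) along the free end. The wedge and post are at crop (145,350). Now for board angle, pin and wedge travel.

```bash
python3 - <<'E'
from h import *
im=cv2.imread("pics/top0.png")
hsv=cv2.cvtColor(im,cv2.COLOR_BGR2HSV)
x0,y0=245,130
sub=hsv[y0:235,x0:393]
th=np.deg2rad(2.91);R=np.array([[np.cos(th),-np.sin(th)],[np.sin(th),np.cos(th)]])
O=np.array([.5892,.0358])-R@[-.025,.160]
def J(W):return (W[:,:2]-O)@R*1000
print("origin",O)
# board: saturated orange-ish hues + dark plaque => not grey; component around (350,185)
m=(sub[...,1]>60).astype(np.uint8)*255
n,l,s,c=cv2.connectedComponentsWithStats(m)
for k in range(1,n):
    if s[k,4]>15: print(k,s[k],c[k]+[x0,y0])
k=1+s[1:,4].argmax()
cs,_=cv2.findContours((l==k).astype(np.uint8),cv2.RETR_EXTERNAL,cv2.CHAIN_APPROX_NONE)
pts=max(cs,key=len).reshape(-1,2)+[x0,y0]
W=cast("top",pts.astype(float),.040)
rect=cv2.minAreaRect((W[:,:2]*1000).astype(np.float32));print("board rect world",rect,"\n",cv2.boxPoints(rect))
pix=lambda u,v:(235+u/4.5-.5+.11,115+v/4.4-.4)
print("cap",cast("top",[pix(625,240)],.052), J(cast("top",[pix(625,240)],.052)))
print("post top",J(cast("top",[pix(145,343)],.082)))
print("buffer",J(cast("top",[pix(381,168)],.035)))
print("tip",J(cast("top",[pix(312,360)],.036)))
for nme,p,z in(("glue",(174,163),.13),("pot",(147,214),.115)):print(nme,cast("top",[p],z))
E
```

```text
origin [ 0.6223 -0.1227]
1 [  0   0  84  16 426] [304.1033 135.108 ]
2 [103   1  21  16 300] [357.8333 138.77  ]
6 [ 15  13  17  18 198] [268.096  151.9394]
7 [  0  16   2  89 118] [245.2458 197.3305]
8 [71 21  8  5 33] [319.2121 152.9394]
9 [  64   22   82   69 2624] [349.4169 185.8247]
10 [   8   48   52   32 1112] [278.3174 194.6079]
11 [107 103  41   2  56] [375.4821 233.7321]
board rect world ((573.1814575195312, -52.826141357421875), (104.0745620727539, 234.04962158203125), 34.60255813598633) 
 [[ 463.8929   13.9473]
 [ 596.8051 -178.7015]
 [ 682.47   -119.5996]
 [ 549.5578   73.0492]]
cap [[ 0.6219 -0.1235  0.052 ]] [[-0.4204 -0.7254]]
post top [[-65.2616 318.505 ]]
buffer [[ 60.521  160.0969]]
tip [[-72.9913 211.5087]]
glue [[0.6142 0.4526 0.13  ]]
pot [[0.4692 0.5246 0.115 ]]
```

>>> drive_tool(increments=[[255,[0,0,0],-0.148],[255,[0,0,0],-0.148],[255,[0,0,0],-0.148],[255,[0,0,0],-0.148],[255,[0,0,0],-0.148],[255,[0,0,0],-0.148],[255,[0,0,0],-0.148],[255,[0,0,0],-0.148],[255,[-0.0034,-0.0663,0],0],[255,[-0.0034,-0.0663,0],0],[255,[-0.0034,-0.0663,0],0],[255,[-0.0034,-0.0663,0],0],[255,[-0.0034,-0.0663,0],0],[255,[-0.0034,-0.0663,0],0],[255,[-0.0034,-0.0663,0],0],[255,[-0.0034,-0.0663,0],0],[255,[-0.0034,-0.0663,0],0],[255,[-0.0034,-0.0663,0],0]], newtons=20)

```text
time_s: 1.6
tool_pos: [0.4106, 0.3513, 0.2373]
eef_rot: [0.936, -2.998, 0.001]
wrist_force: [1.5, -0.4, -0.4]
finger_gap: 0.0004
```

```bash
cat >> h.py <<'E'
from scipy.spatial.transform import Rotation as Ro
def st(target=None,yaw=None):
    o=r.get_obs();Rm=Ro.from_rotvec(o["eef_rot"]).as_matrix()
    print("t",o["time_s"],"p",o["tool_pos"],"yaw",np.degrees(np.arctan2(Rm[1,0],Rm[0,0])),"F",o["wrist_force"],"gap",o["finger_gap"],"tilt",Rm[:,2])
    print("q",o["joint_positions"])
    if target is not None: print("to go (tool, norm):",Rm.T@(np.array(target)-o["tool_pos"])/.5)
    return o,Rm
E
python3 -c "
from h import *
st([.471,-.0267,.15])"
```

```text
t 1.6 p [0.4106 0.3513 0.2373] yaw -145.32870371187138 F [ 1.4851 -0.4089 -0.4117] gap 0.000360078090490892 tilt [-0.0006 -0.0007 -1.    ]
q [-0.5756  0.4554 -0.2557  1.7379  0.1356  0.9665  1.2923]
to go (tool, norm): [ 0.3305 -0.6905  0.1751]
```

>>> drive_tool(increments=[[255,[0.0275,-0.0575,0.0146],0],[255,[0.0275,-0.0575,0.0146],0],[255,[0.0275,-0.0575,0.0146],0],[255,[0.0275,-0.0575,0.0146],0],[255,[0.0275,-0.0575,0.0146],0],[255,[0.0275,-0.0575,0.0146],0],[255,[0.0275,-0.0575,0.0146],0],[255,[0.0275,-0.0575,0.0146],0],[255,[0.0275,-0.0575,0.0146],0],[255,[0.0275,-0.0575,0.0146],0],[255,[0.0275,-0.0575,0.0146],0],[255,[0.0275,-0.0575,0.0146],0],[255,[0,0,0],0],[255,[0,0,0],0],[255,[0,0,0],0]])

```text
time_s: 2.85
tool_pos: [0.4703, -0.0238, 0.1499]
eef_rot: [0.937, -2.998, -0.001]
wrist_force: [-0.2, 0.4, -0.0]
finger_gap: 0.0002
```

```bash
python3 -c "
from h import *
st([.471,-.0267,.037])
for n in ('wrist','side'):cv2.imwrite(f'pics/{n}1.png',r.snapshot(n)[:,:,::-1])"
```

```text
t 2.85 p [ 0.4703 -0.0238  0.1499] yaw -145.3080456400166 F [-0.2018  0.351  -0.0106] gap 0.0001979682236254422 tilt [-0.0005  0.0008 -1.    ]
q [ 0.1518  0.473  -0.208   2.0273  0.1535  0.6563  2.0204]
to go (tool, norm): [ 0.0022 -0.0057  0.2259]
```

View pics/wrist1.png

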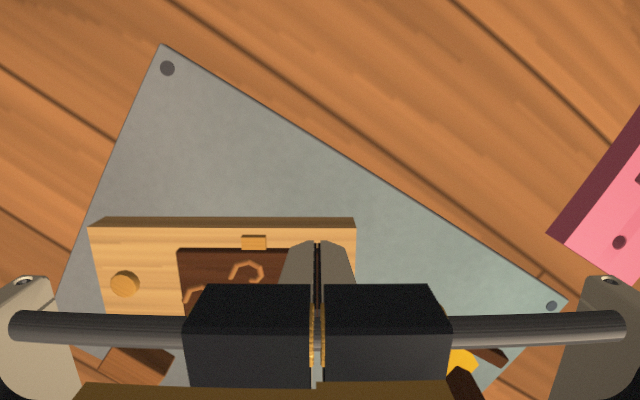

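```bash
python3 -c "
from h import *
print(proj('wrist',[[.4703,-.0238,.131],[.4703,-.0238,.012],[.4874,-.0153,.026],[.4639,.0139,.04]]))
im=cv2.imread('pics/wrist1.png')
print(cast('wrist',[[355,218],[90,225]],.04))"
```

```text
[[317.9719 254.4527]
 [317.3806 194.9825]
 [314.1885 220.4411]
 [359.5011 223.3117]]
[[ 0.4623  0.0081  0.04  ]
 [ 0.5962 -0.1726  0.04  ]]
```

View pics/side1.png

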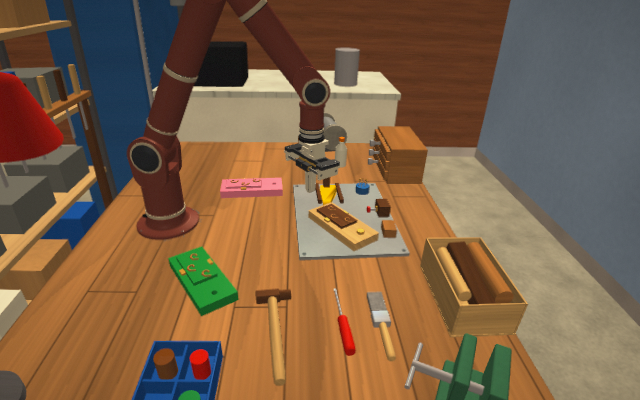

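>>> drive_tool(increments=[[255,[0.006,-0.003,0.04],0],[255,[0.006,-0.003,0.04],0],[255,[0,0,0.05],0],[255,[0,0,0.05],0],[255,[0,0,0.046],0],[255,[0,0,0],0],[255,[0,0,0],0],[255,[0,0,0],0]])

```text
time_s: 3.62
tool_pos: [0.468, -0.0295, 0.038]
eef_rot: [-0.938, 2.996, -0.0]
wrist_force: [0.1, 0.2, -0.3]
finger_gap: 0.0005
```

```bash
python3 -c "
from h import *
st([.471,-.0267,.037])
for n in ('wrist',):cv2.imwrite(f'pics/{n}2.png',r.snapshot(n)[:,:,::-1])"
```

```text
t 3.6167 p [ 0.468  -0.0295  0.038 ] yaw -145.2220219274254 F [ 0.1152  0.1775 -0.2702] gap 0.000466606477920423 tilt [ 0.0016  0.0003 -1.    ]
q [ 0.1039  0.6708 -0.1292  2.1222  0.2285  0.3596  1.9661]
to go (tool, norm): [-0.008   0.0011  0.0021]
```

View pics/wrist2.png

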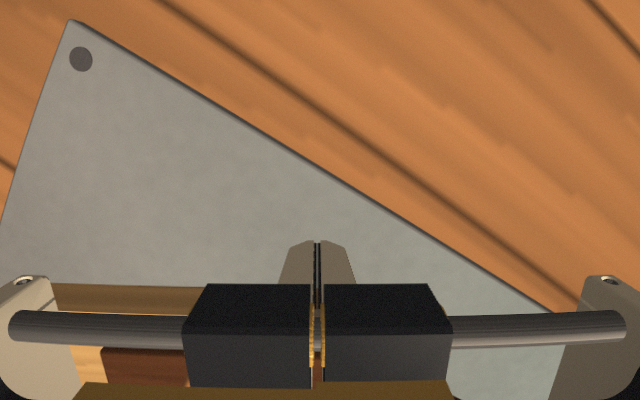

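The fingers are down in front of the board's -x face, with a gap. I now feel forward along tool -x.

>>> drive_tool(increments=[[255,[-0.004,0,0],0],[255,[-0.004,0,0],0],[255,[-0.004,0,0],0],[255,[-0.004,0,0],0],[255,[0,0,0],0]])

```text
time_s: 4.08
tool_pos: [0.4747, -0.0255, 0.0374]
eef_rot: [-0.936, 2.997, -0.0]
wrist_force: [-0.4, 0.2, 0.9]
finger_gap: 0.0001
```

>>> drive_tool(increments=[[255,[-0.004,0,0],0],[255,[-0.004,0,0],0],[255,[-0.004,0,0],0],[255,[-0.004,0,0],0],[255,[0,0,0],0]])

```text
time_s: 4.5
tool_pos: [0.4807, -0.0211, 0.037]
eef_rot: [-0.937, 2.999, 0.0]
wrist_force: [-0.0, 0.6, -1.0]
finger_gap: 0.0007
```

>>> drive_tool(increments=[[255,[-0.004,0,0],0],[255,[-0.004,0,0],0],[255,[-0.004,0,0],0],[255,[0,0,0],0]])

```text
time_s: 4.83
tool_pos: [0.4848, -0.0175, 0.0368]
eef_rot: [0.936, -2.997, -0.001]
wrist_force: [-2.2, -0.3, -0.2]
finger_gap: 0.0006
```

>>> drive_tool(increments=[[255,[-0.0066,0.0023,0],0.0255],[255,[-0.0066,0.0023,0],0.0255],[255,[-0.0066,0.0023,0],0.0255],[255,[-0.0066,0.0023,0],0.0255],[255,[-0.0066,0.0023,0],0.0255]])

```text
time_s: 5.25
tool_pos: [0.4969, -0.0036, 0.037]
eef_rot: [-0.782, 3.042, 0.0]
wrist_force: [-1.2, 0.4, -0.8]
finger_gap: 0.0006
```

>>> drive_tool(increments=[[255,[-0.0066,0.0023,0],0.0255],[255,[-0.0066,0.0023,0],0.0255],[255,[-0.0066,0.0023,0],0.0255],[255,[-0.0066,0.0023,0],0.0255],[255,[-0.0066,0.0023,0],0.0255]])

```text
time_s: 5.67
tool_pos: [0.5087, 0.0085, 0.0371]
eef_rot: [-0.629, 3.078, -0.0]
wrist_force: [-1.2, -0.1, -0.7]
finger_gap: 0.0003
```

>>> drive_tool(increments=[[255,[-0.0066,0.0023,0],0.0255],[255,[-0.0066,0.0023,0],0.0255],[255,[-0.0066,0.0023,0],0.0255],[255,[-0.0066,0.0023,0],0.0255],[255,[-0.0066,0.0023,0],0.0255]])

```text
time_s: 6.08
tool_pos: [0.5219, 0.0198, 0.0371]
eef_rot: [0.474, -3.105, 0.0]
wrist_force: [-1.3, -0.2, -1.1]
finger_gap: 0.0004
```

```bash
cat >> h.py <<'E'
O=np.array([.6223,-.1227]);TH=.0508
RJ=np.array([[np.cos(TH),-np.sin(TH)],[np.sin(TH),np.cos(TH)]])
def stj():
    o,Rm=st();p=RJ.T@(o["tool_pos"][:2]-O)*1000
    print("jig",p,"F jig",RJ.T@o["wrist_force"][:2],"F tool",Rm.T@o["wrist_force"],"yaw-jig deg",np.degrees(np.arctan2(-Rm[1,0],-Rm[0,0])-TH))
E
python3 -c "
from h import *
stj()
for n in ('wrist','top'):cv2.imwrite(f'pics/{n}3.png',r.snapshot(n)[:,:,::-1])"
```

```text
t 6.0833 p [0.5219 0.0198 0.0371] yaw -162.65317138175232 F [-1.324  -0.2244 -1.0652] gap 0.0003541810217036294 tilt [-0.0004 -0.0001 -1.    ]
q [-0.0439  0.7134 -0.0547  1.9771  0.0819  0.4536  1.7147]
jig [-93.0638 147.3682] F jig [-1.3337 -0.1569] F tool [1.3303 0.1805 1.0657] yaw-jig deg 14.436203018983122
```

View pics/top3.png

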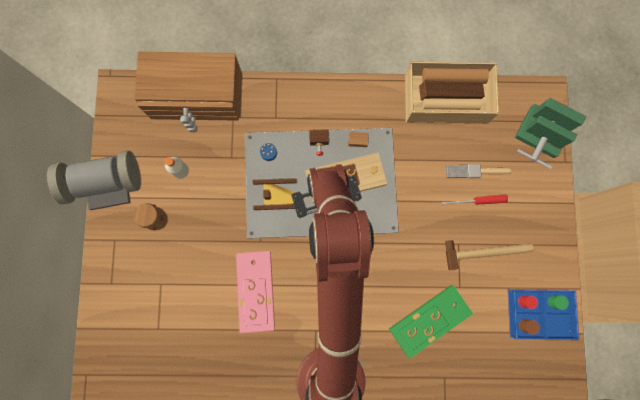

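Sliding friction is about 1.3 N, and the board turns with the finger. Roughly 0.16 to 0.3 rad remains.

>>> drive_tool(increments=[[255,[-0.0066,0.0023,0],0.0255],[255,[-0.0066,0.0023,0],0.0255],[255,[-0.0066,0.0023,0],0.0255],[255,[-0.0066,0.0023,0],0.0255],[255,[-0.0033,0.0012,0],0.0128],[255,[-0.0033,0.0012,0],0.0128]])

```text
time_s: 6.68
tool_pos: [0.5366, 0.0295, 0.0371]
eef_rot: [-0.319, 3.125, -0.0]
wrist_force: [-2.2, -0.5, 1.4]
finger_gap: 0.0008
```

>>> drive_tool(increments=[[255,[-0.002,0.0007,0],0.0077],[255,[-0.002,0.0007,0],0.0077],[255,[-0.002,0.0007,0],0.0077],[255,[-0.002,0.0007,0],0.0077]])

```text
time_s: 7.02
tool_pos: [0.5399, 0.0315, 0.037]
eef_rot: [0.282, -3.129, 0.0]
wrist_force: [-2.0, -1.5, -0.1]
finger_gap: 0.0005
```

>>> drive_tool(increments=[[255,[-0.002,0.0007,0],0.0077],[255,[-0.002,0.0007,0],0.0077],[255,[-0.002,0.0007,0],0.0077],[255,[-0.002,0.0007,0],0.0077]])

```text
time_s: 7.35
tool_pos: [0.5436, 0.0338, 0.037]
eef_rot: [0.244, -3.132, -0.0]
wrist_force: [-0.6, -1.7, -0.5]
finger_gap: 0.0003
```

```bash
python3 -c "
from h import *
stj()"
```

```text
t 7.35 p [0.5436 0.0338 0.037 ] yaw -171.0827621055672 F [-0.5835 -1.7244 -0.5041] gap 0.0002505871600273303 tilt [-0.0001  0.     -1.    ]
q [-0.0922  0.7329 -0.0153  1.9154  0.0216  0.4935  1.6038]
jig [-70.6396 160.2508] F jig [-0.6703 -1.6926] F tool [ 0.8437 -1.6132  0.5041] yaw-jig deg 6.006612295168199
```

>>> drive_tool(increments=[[255,[-0.002,0.0007,0],0.0077],[255,[-0.002,0.0007,0],0.0077]])

```text
time_s: 7.52
tool_pos: [0.5455, 0.0347, 0.037]
eef_rot: [0.225, -3.134, 0.0]
wrist_force: [-0.9, -1.4, -1.2]
finger_gap: 0.0005
```

>>> drive_tool(increments=[[255,[-0.002,0.0007,0],0.0077],[255,[-0.002,0.0007,0],0.0077]])

```text
time_s: 7.68
tool_pos: [0.5474, 0.0357, 0.037]
eef_rot: [0.206, -3.135, -0.0]
wrist_force: [-1.9, -1.6, 0.1]
finger_gap: 0.0007
```

>>> drive_tool(increments=[[255,[-0.002,0.0007,0],0.0077],[255,[-0.002,0.0007,0],0.0077]])

```text
time_s: 7.85
tool_pos: [0.5492, 0.0366, 0.037]
eef_rot: [0.187, -3.136, 0.0]
wrist_force: [-2.4, -0.8, -0.0]
finger_gap: 0.0004
```

>>> drive_tool(increments=[[255,[-0.002,0.0007,0],0.0077],[255,[0,0,0],0]])

```text
time_s: 8.02
tool_pos: [0.5505, 0.0373, 0.0371]
eef_rot: [-0.178, 3.136, 0.0]
wrist_force: [-0.5, -0.7, -0.4]
finger_gap: 0.0007
```

>>> drive_tool(increments=[[255,[-0.002,0.0007,0],0.0077],[255,[0,0,0],0]])

```text
time_s: 8.18
tool_pos: [0.5512, 0.0377, 0.0371]
eef_rot: [-0.169, 3.137, 0.0]
wrist_force: [-1.8, -1.3, 0.1]
finger_gap: 0.0009
```

>>> drive_tool(increments=[[255,[-0.0012,0.0004,0],0.005],[255,[0,0,0],0]])

```text
time_s: 8.35
tool_pos: [0.5516, 0.0378, 0.0371]
eef_rot: [0.163, -3.137, -0.0]
wrist_force: [-2.0, -1.4, 1.1]
finger_gap: 0.0005
```

>>> drive_tool(increments=[[255,[-0.0012,0.0004,0],0.005],[255,[0,0,0],0]])

```text
time_s: 8.52
tool_pos: [0.5523, 0.0381, 0.0371]
eef_rot: [0.157, -3.138, -0.0]
wrist_force: [-1.7, -0.4, -0.2]
finger_gap: 0.0004
```

>>> drive_tool(increments=[[255,[-0.0012,0.0004,0],0.005],[255,[0,0,0],0]])

```text
time_s: 8.68
tool_pos: [0.5529, 0.0384, 0.0371]
eef_rot: [-0.151, 3.138, 0.0]
wrist_force: [-0.8, -0.7, 0.6]
finger_gap: 0.0005
```

>>> drive_tool(increments=[[255,[-0.0012,0.0004,0],0.005],[255,[0,0,0],0]])

```text
time_s: 8.85
tool_pos: [0.5535, 0.0387, 0.0371]
eef_rot: [-0.144, 3.138, 0.0]
wrist_force: [-1.9, -1.9, -0.2]
finger_gap: 0.0006
```

```bash
python3 -c "
from h import *
stj()"
```

```text
t 8.85 p [0.5535 0.0387 0.0371] yaw -174.73289626804066 F [-1.8533 -1.9126 -0.1731] gap 0.0006151461614232116 tilt [ 0.0001  0.0001 -1.    ]
q [-0.1105  0.7423  0.0022  1.887  -0.0031  0.5122  1.5566]
jig [-60.5446 164.6463] F jig [-1.9481 -1.8161] F tool [ 2.0211 -1.7344  0.1729] yaw-jig deg 2.3564781326947606
```

>>> drive_tool(increments=[[255,[-0.0012,0.0004,0],0.005],[255,[-0.0012,0.0004,0],0.005]])

```text
time_s: 9.02
tool_pos: [0.5545, 0.0391, 0.0371]
eef_rot: [0.132, -3.139, -0.0]
wrist_force: [-2.2, -0.3, 0.5]
finger_gap: 0.0007
```

>>> drive_tool(increments=[[255,[-0.0012,0.0004,0],0.005],[255,[-0.0012,0.0004,0],0.005]])

```text
time_s: 9.18
tool_pos: [0.5558, 0.0396, 0.037]
eef_rot: [0.119, -3.139, -0.0]
wrist_force: [-2.2, -0.6, 0.1]
finger_gap: 0.0003
```

>>> drive_tool(increments=[[255,[-0.0012,0.0004,0],0.005],[255,[0,0,0],0]])

```text
time_s: 9.35
tool_pos: [0.5566, 0.0399, 0.0371]
eef_rot: [-0.114, 3.139, 0.0]
wrist_force: [-1.6, -0.7, 1.1]
finger_gap: 0.0003
```

>>> drive_tool(increments=[[255,[-0.0012,0.0004,0],0.005],[255,[0,0,0],0]])

```text
time_s: 9.52
tool_pos: [0.557, 0.0401, 0.037]
eef_rot: [-0.107, 3.14, 0.0]
wrist_force: [-1.8, -1.3, 0.1]
finger_gap: 0.0008
```

>>> drive_tool(increments=[[255,[-0.0012,0.0004,0],0.005],[255,[0,0,0],0]])

```text
time_s: 9.68
tool_pos: [0.5576, 0.0404, 0.0371]
eef_rot: [-0.101, 3.14, 0.0]
wrist_force: [-1.9, -0.9, -0.5]
finger_gap: 0.0005
```

>>> drive_tool(increments=[[255,[-0.0012,0.0004,0],0.005],[255,[0,0,0],0]])

```text
time_s: 9.85
tool_pos: [0.5582, 0.0406, 0.037]
eef_rot: [-0.095, 3.14, -0.0]
wrist_force: [-2.0, -1.0, 0.7]
finger_gap: 0.0006
```

>>> drive_tool(increments=[[255,[-0.0012,0.0004,0],0.005],[255,[0,0,0],0]])

```text
time_s: 10.02
tool_pos: [0.5588, 0.0408, 0.0371]
eef_rot: [-0.089, 3.14, -0.0]
wrist_force: [-1.6, -0.6, 0.4]
finger_gap: 0.0003
```

```bash
python3 -c "
from h import *
stj()
cv2.imwrite('pics/side4.png',cv2.resize(r.snapshot('side')[160:270,270:430,::-1],None,fx=5,fy=5,interpolation=2))"
```

```text
t 10.0167 p [0.5588 0.0408 0.0371] yaw -176.75955754318792 F [-1.5866 -0.5523  0.4298] gap 0.0003301331772846709 tilt [ 0.0002  0.     -1.    ]
q [-0.1195  0.7474  0.012   1.8718 -0.0163  0.5223  1.5308]
jig [-55.1552 166.5188] F jig [-1.6126 -0.4711] F tool [ 1.6152 -0.4618 -0.4301] yaw-jig deg 0.3298168575474958
```

View pics/side4.png

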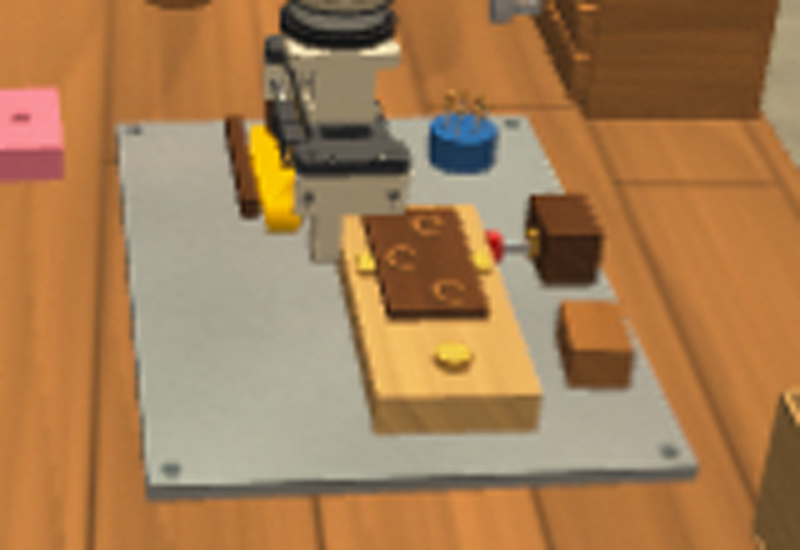

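The side crop shows the board's edge next to the red buffer at (493,245), with little or no gap. I continue in fine steps.

>>> drive_tool(increments=[[255,[-0.0012,0.0004,0],0.004],[255,[0,0,0],0]])

```text
time_s: 10.23
tool_pos: [0.5593, 0.041, 0.037]
eef_rot: [-0.084, 3.14, -0.0]
wrist_force: [-0.8, -0.9, -0.5]
finger_gap: 0.0007
```

>>> drive_tool(increments=[[255,[-0.0012,0.0004,0],0.004],[255,[0,0,0],0]])

```text
time_s: 10.4
tool_pos: [0.56, 0.0413, 0.037]
eef_rot: [-0.079, 3.14, 0.0]
wrist_force: [-2.1, -1.2, 1.4]
finger_gap: 0.0005
```

>>> drive_tool(increments=[[255,[-0.0012,0.0004,0],0.004],[255,[0,0,0],0]])

```text
time_s: 10.57
tool_pos: [0.5606, 0.0415, 0.0371]
eef_rot: [-0.074, 3.14, -0.0]
wrist_force: [-1.5, -0.6, 0.4]
finger_gap: 0.0003
```

>>> drive_tool(increments=[[255,[-0.0012,0.0003,0],0.004],[255,[0,0,0],0]])

```text
time_s: 10.73
tool_pos: [0.5607, 0.0416, 0.037]
eef_rot: [0.069, -3.14, 0.0]
wrist_force: [-2.3, -1.8, 1.7]
finger_gap: 0.0
```

>>> drive_tool(increments=[[255,[-0.0012,0.0003,0],0.004],[255,[0,0,0],0]])

```text
time_s: 10.9
tool_pos: [0.5609, 0.0416, 0.037]
eef_rot: [0.064, -3.139, 0.0]
wrist_force: [-3.4, -0.8, 3.1]
finger_gap: 0.0005
```

>>> drive_tool(increments=[[255,[-0.0012,0.0003,0],0.004],[255,[0,0,0],0]])

```text
time_s: 11.07
tool_pos: [0.5611, 0.0418, 0.037]
eef_rot: [0.059, -3.139, 0.001]
wrist_force: [-5.2, -1.2, 3.9]
finger_gap: 0.0004
```

>>> drive_tool(increments=[[255,[-0.001,0.0003,0],0],[255,[0,0,0],0]])

```text
time_s: 11.23
tool_pos: [0.5612, 0.0419, 0.0369]
eef_rot: [0.059, -3.138, 0.001]
wrist_force: [-4.2, -0.8, 3.7]
finger_gap: 0.0004
```

>>> drive_tool(increments=[[255,[-0.0008,0.0002,0],0],[255,[0,0,0],0]])

```text
time_s: 11.4
tool_pos: [0.5613, 0.0419, 0.0369]
eef_rot: [0.059, -3.137, 0.001]
wrist_force: [-6.1, -1.0, 4.6]
finger_gap: 0.0003
```

>>> drive_tool(increments=[[255,[-0.001,0.0003,0],0],[255,[0,0,0],0]])

```text
time_s: 11.57
tool_pos: [0.5614, 0.0419, 0.0368]
eef_rot: [0.059, -3.136, 0.001]
wrist_force: [-6.2, -0.7, 4.8]
finger_gap: 0.0004
```

>>> drive_tool(increments=[[255,[-0.0008,0.0002,0],0],[255,[0,0,0],0],[255,[0,0,0],0]])

```text
time_s: 11.82
tool_pos: [0.5614, 0.042, 0.0368]
eef_rot: [0.058, -3.135, 0.001]
wrist_force: [-6.6, -1.7, 5.6]
finger_gap: 0.0
```

>>> drive_tool(increments=[[255,[0,0,0],0]])

```text
time_s: 11.9
tool_pos: [0.5614, 0.042, 0.0368]
eef_rot: [0.058, -3.135, 0.001]
wrist_force: [-6.6, -0.3, 4.9]
finger_gap: 0.0008
```

>>> drive_tool(increments=[[255,[0,0,0],0]])

```text
time_s: 11.98
tool_pos: [0.5614, 0.042, 0.0368]
eef_rot: [0.058, -3.135, 0.001]
wrist_force: [-7.0, -2.1, 4.8]
finger_gap: 0.0003
```

The buffer force can't exceed the push force by more than about 3%, so 8 N is safe.

>>> drive_tool(increments=[[255,[-0.001,0.0003,0],0],[255,[0,0,0],0]])

```text
time_s: 12.15
tool_pos: [0.5615, 0.042, 0.0367]
eef_rot: [0.058, -3.134, 0.001]
wrist_force: [-6.7, -0.9, 6.4]
finger_gap: 0.0006
```

>>> drive_tool(increments=[[255,[-0.001,0.0003,0],0],[255,[0,0,0],0],[255,[0,0,0],0]])

```text
time_s: 12.4
tool_pos: [0.5616, 0.0421, 0.0367]
eef_rot: [0.058, -3.134, 0.002]
wrist_force: [-7.8, -1.6, 6.5]
finger_gap: 0.0006
```

>>> drive_tool(increments=[[255,[0,0,0],0]])

```text
time_s: 12.48
tool_pos: [0.5616, 0.0421, 0.0367]
eef_rot: [0.058, -3.134, 0.002]
wrist_force: [-8.0, -1.1, 6.5]
finger_gap: 0.0004
```

>>> drive_tool(increments=[[255,[0,0,0],0]])

```text
time_s: 12.57
tool_pos: [0.5616, 0.0421, 0.0367]
eef_rot: [0.058, -3.134, 0.002]
wrist_force: [-7.3, -0.9, 5.8]
finger_gap: 0.0005
```

The downward component adds friction, so I ease it by raising the command slightly.

>>> drive_tool(increments=[[255,[0,0,-0.001],0],[255,[0,0,0],0]])

```text
time_s: 12.73
tool_pos: [0.5619, 0.0422, 0.0367]
eef_rot: [0.058, -3.134, 0.001]
wrist_force: [-6.7, -1.5, 2.7]
finger_gap: 0.0004
```

>>> drive_tool(increments=[[255,[0,0,-0.001],0],[255,[0,0,0],0]])

```text
time_s: 12.9
tool_pos: [0.5619, 0.0422, 0.0368]
eef_rot: [0.058, -3.134, 0.002]
wrist_force: [-5.9, -1.4, 0.6]
finger_gap: 0.0002
```

```bash
python3 -c "
from h import *
stj()"
```

```text
t 12.9 p [0.5619 0.0422 0.0368] yaw -177.86565457048678 F [-5.9178 -1.3932  0.6118] gap 0.00022428535000456766 tilt [-0.007  -0.0011 -1.    ]
q [-0.1253  0.7531  0.018   1.8567 -0.0234  0.539   1.5161]
jig [-51.9984 167.7421] F jig [-5.9809 -1.0909] F tool [ 5.9697 -1.1723 -0.569 ] yaw-jig deg -0.7762801697513471
```

Now the displacement (about 1.2 mm) and the force rise both point to about 4.5 N on the buffer. One more small step, then hold.

>>> drive_tool(increments=[[255,[-0.001,0.0003,0],0],[255,[0,0,-0.0004],0],[255,[0,0,0],0]])

```text
time_s: 13.15
tool_pos: [0.5619, 0.0422, 0.0368]
eef_rot: [0.058, -3.133, 0.002]
wrist_force: [-5.4, -1.2, -0.9]
finger_gap: 0.0004
```

>>> drive_tool(increments=[[255,[0,0,0],0],[255,[0,0,0],0],[255,[0,0,0],0]])

```text
time_s: 13.4
tool_pos: [0.5619, 0.0423, 0.0368]
eef_rot: [0.058, -3.133, 0.002]
wrist_force: [-7.1, -2.1, -0.1]
finger_gap: 0.0007
```

>>> drive_tool(increments=[[255,[-0.0012,0.0003,0],0],[255,[0,0,0],0],[255,[0,0,0],0]])

```text
time_s: 13.65
tool_pos: [0.562, 0.0423, 0.0368]
eef_rot: [0.058, -3.132, 0.002]
wrist_force: [-6.9, -1.6, -0.1]
finger_gap: 0.0005
```

>>> drive_tool(increments=[[255,[-0.0008,0.0002,0],0],[255,[0,0,0],0],[255,[0,0,0],0],[255,[0,0,0],0]])

```text
time_s: 13.98
tool_pos: [0.562, 0.0423, 0.0368]
eef_rot: [0.058, -3.131, 0.002]
wrist_force: [-8.6, -2.0, 0.3]
finger_gap: 0.0005
```

>>> drive_tool(increments=[[255,[0,0,0],0]])

```text
time_s: 14.07
tool_pos: [0.562, 0.0423, 0.0368]
eef_rot: [0.058, -3.131, 0.002]
wrist_force: [-7.9, -1.4, -0.3]
finger_gap: 0.0006
```

Push is about 8 N, so the rise is about 6 N above sliding. The criterion is met and held, so I back off and lift.

>>> drive_tool(increments=[[255,[0.004,0,0],0],[255,[0.004,0,0],0],[255,[0.01,0,0],0],[255,[0.02,0,0],0],[255,[0.02,0,0],0],[255,[0,0,-0.04],0],[255,[0,0,-0.07],0],[255,[0,0,-0.07],0],[255,[0,0,-0.07],0],[255,[0,0,0],0],[255,[0,0,0],0]])

```text
time_s: 14.98
tool_pos: [0.541, 0.0431, 0.1664]
eef_rot: [-0.061, 3.13, 0.002]
wrist_force: [0.2, -0.2, -1.3]
finger_gap: 0.0006
```

```bash
python3 -c "
from h import *
stj()
for n in ('wrist','side'):cv2.imwrite(f'pics/{n}5.png',r.snapshot(n)[:,:,::-1])
im=cv2.imread('pics/side5.png');cv2.imwrite('pics/side5c.png',cv2.resize(im[160:270,270:430],None,fx=5,fy=5,interpolation=2))
t=RJ@np.array([-.067,.330-.0115+.010+.018+.015])+O
st([*t,.15])
print(t)"
```

```text
t 14.9833 p [0.541  0.0431 0.1664] yaw -177.78364157351845 F [ 0.1949 -0.2171 -1.3323] gap 0.0005791877123289765 tilt [ 0.0108  0.0017 -0.9999]
q [-0.1375  0.5285  0.0267  1.8345 -0.02    0.7679  1.5093]
jig [-72.8081 169.7615] F jig [ 0.1836 -0.2267] F tool [-0.1719 -0.2261  1.3339] yaw-jig deg -0.6942671727830205
t 15.0833 p [0.538  0.0427 0.1632] yaw -177.79177142150496 F [-0.1579  0.3481 -0.8594] gap 0.00041624627209932197 tilt [ 0.0018  0.0005 -1.    ]
q [-0.1374  0.5324  0.0267  1.8386 -0.0199  0.7689  1.5093]
to go (tool, norm): [-0.0128  0.3842  0.0265]
[0.537  0.2349]
```

View pics/side5c.png

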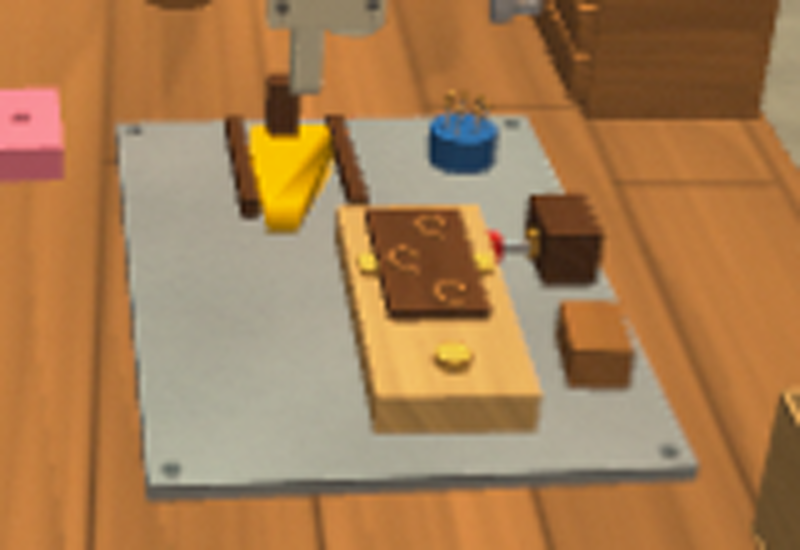

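View pics/wrist5.png

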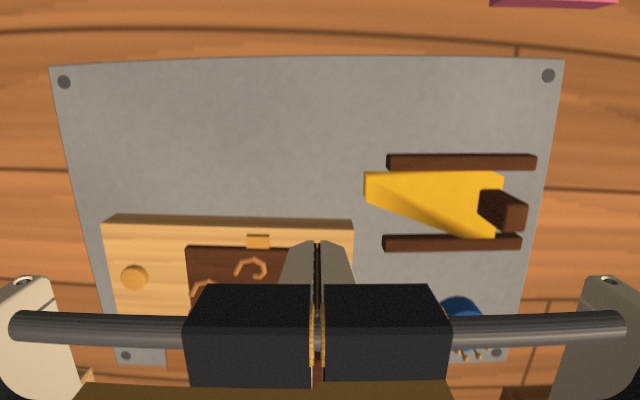

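The board stays at the buffer by friction, and the wedge is short of it. Wedge tip is at wrist (365,185), post at (502,210). Now I move over behind the post's +y face and go down.

>>> drive_tool(increments=[[255,[-0.0016,0.048,0],0],[255,[-0.0016,0.048,0],0],[255,[-0.0016,0.048,0],0],[255,[-0.0016,0.048,0],0],[255,[-0.0016,0.048,0],0],[255,[-0.0016,0.048,0],0],[255,[-0.0016,0.048,0],0],[255,[-0.0016,0.048,0],0.018],[255,[0,0,0],0],[255,[0,0,0],0],[255,[0,0,0],0]])

```text
time_s: 16.0
tool_pos: [0.5363, 0.2331, 0.1618]
eef_rot: [0.037, -3.14, 0.003]
wrist_force: [-0.3, -0.0, 0.1]
finger_gap: 0.0009
```

```bash
python3 -c "
from h import *
stj()
t=RJ@np.array([-.066,.361])+O
st([*t,.064])
c=r.get_calibration('top')
for n in ('wrist','side'):cv2.imwrite(f'pics/{n}6.png',r.snapshot(n)[:,:,::-1])
im=cv2.imread('pics/side6.png');cv2.imwrite('pics/side6c.png',cv2.resize(im[110:270,250:450],None,fx=4,fy=3.7,interpolation=2))
"
```

```text
t 16.0 p [0.5363 0.2331 0.1618] yaw -178.66344410440513 F [-0.2814 -0.0176  0.138 ] gap 0.000877312817430197 tilt [-0.0018 -0.0021 -1.    ]
q [-0.4742  0.5963  0.0416  1.7102 -0.0299  0.8382  1.1744]
jig [-67.8288 359.7231] F jig [-0.2819 -0.0033] F tool [ 0.2819 -0.0114 -0.1375] yaw-jig deg -1.5740697036697093
t 16.0 p [0.5363 0.2331 0.1618] yaw -178.66344410440513 F [-0.2814 -0.0176  0.138 ] gap 0.000877312817430197 tilt [-0.0018 -0.0021 -1.    ]
q [-0.4742  0.5963  0.0416  1.7102 -0.0299  0.8382  1.1744]
to go (tool, norm): [-0.0039  0.0031  0.1957]
```

View pics/wrist6.png

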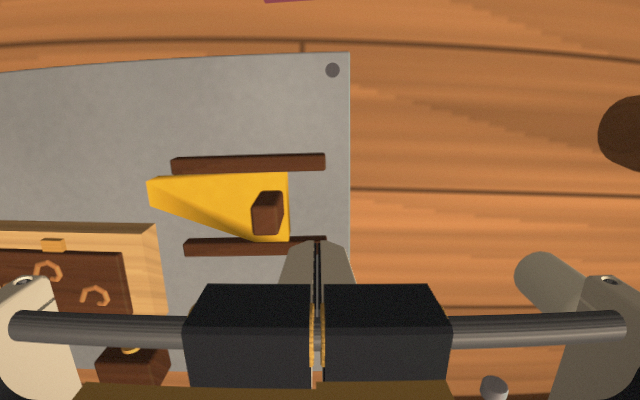

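View pics/side6c.png

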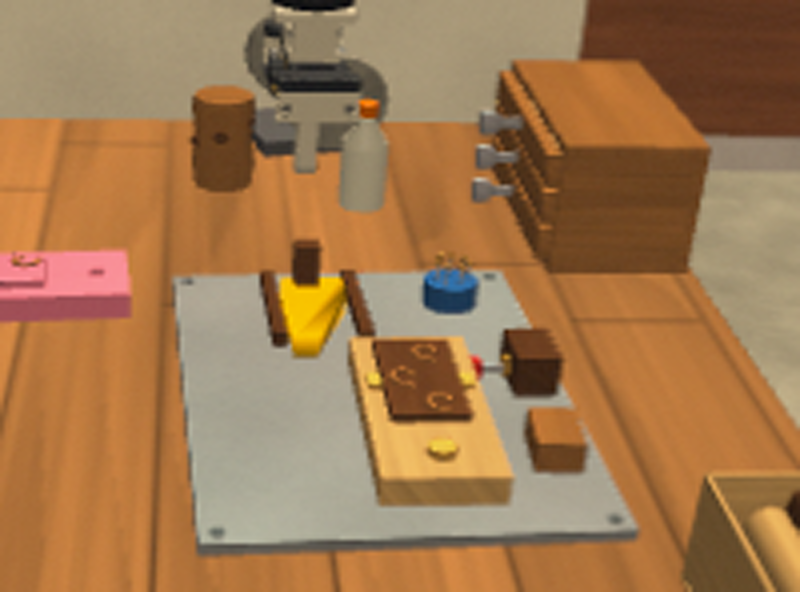

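```bash
python3 -c "
from h import *
c=r.get_calibration('wrist')
W=cast('wrist',[[254,193],[283,192],[148,180]],.082,c);print((W[:,:2]-O)@RJ*1000)
W=cast('wrist',[[148,181],[148,205],[288,172]],.036,c);print((W[:,:2]-O)@RJ*1000)
"
```

```text
[[-86.7403 313.6499]
 [-86.8551 334.2814]
 [-98.672  238.2446]]
[[-87.7852 213.392 ]
 [-66.3192 209.5528]
 [-91.6091 334.2061]]
```

>>> drive_tool(increments=[[255,[-0.002,0.01,0.02],-0.018],[255,[-0.002,0.002,0.04],-0.018],[255,[0,0,0.05],0],[255,[0,0,0.05],0],[255,[0,0,0.036],0],[255,[0,0,0],0],[255,[0,0,0],0]])

```text
time_s: 16.68
tool_pos: [0.5379, 0.2396, 0.0641]
eef_rot: [0.081, -3.138, 0.002]
wrist_force: [0.6, 0.2, -0.6]
finger_gap: 0.0006
```

>>> drive_tool(increments=[[255,[0,-0.004,0],0],[255,[0,-0.004,0],0],[255,[0,-0.004,0],0],[255,[0,-0.004,0],0]])

```text
time_s: 17.02
tool_pos: [0.5395, 0.2322, 0.0664]
eef_rot: [-0.081, 3.139, 0.001]
wrist_force: [-0.1, -0.0, 0.2]
finger_gap: 0.0006
```

```bash
python3 -c "
from h import *
stj()
"
```

```text
t 17.0167 p [0.5395 0.2322 0.0664] yaw -177.03914690890656 F [-0.1256 -0.0058  0.1625] gap 0.0005969112229546668 tilt [ 0.002   0.0007 -1.    ]
q [-0.4586  0.7287  0.024   1.781  -0.0267  0.6302  1.2033]
jig [-64.6302 358.6748] F jig [-0.1257  0.0006] F tool [ 0.1254  0.0008 -0.1627] yaw-jig deg 0.050227491828869875
```

>>> drive_tool(increments=[[255,[0,-0.004,0],0],[255,[0,-0.004,0],0],[255,[0,-0.004,0],0],[255,[0,-0.004,0],0],[255,[0,-0.004,0],0],[255,[0,-0.004,0],0]])

```text
time_s: 17.52
tool_pos: [0.5394, 0.2206, 0.0653]
eef_rot: [-0.082, 3.14, 0.001]
wrist_force: [-0.6, 2.0, -0.5]
finger_gap: 0.0002
```

>>> drive_tool(increments=[[255,[0,-0.004,0],0],[255,[0,-0.004,0],0],[255,[0,-0.004,0],0],[255,[0,-0.004,0],0],[255,[0,-0.004,0],0],[255,[0,-0.004,0],0]])

```text
time_s: 18.02
tool_pos: [0.54, 0.2084, 0.0652]
eef_rot: [0.082, -3.14, -0.0]
wrist_force: [-1.0, 1.0, 0.1]
finger_gap: 0.0006
```

```bash
python3 -c "
from h import *
stj()
"
```

```text
t 18.0167 p [0.54   0.2084 0.0652] yaw -177.00855675238603 F [-0.9663  1.0238  0.0575] gap 0.0005525755231755633 tilt [-0.0001  0.0001 -1.    ]
q [-0.4178  0.7217  0.0188  1.8045 -0.0218  0.6156  1.2371]
jig [-65.3358 334.8687] F jig [-0.9131  1.0716] F tool [ 0.9116  1.0729 -0.0573] yaw-jig deg 0.08081764834939978
```

The post is in contact and the wedge slides at about 1–2 N.

>>> drive_tool(increments=[[255,[0,-0.005,0],0],[255,[0,-0.005,0],0],[255,[0,-0.005,0],0],[255,[0,-0.005,0],0],[255,[0,-0.005,0],0]])

```text
time_s: 18.43
tool_pos: [0.5407, 0.1957, 0.0653]
eef_rot: [0.082, -3.14, 0.0]
wrist_force: [-0.1, 2.9, -0.8]
finger_gap: 0.0006
```

>>> drive_tool(increments=[[255,[0,-0.004,0],0],[255,[0,-0.004,0],0],[255,[0,-0.004,0],0],[255,[0,-0.004,0],0],[255,[0,-0.004,0],0]])

```text
time_s: 18.85
tool_pos: [0.5412, 0.1858, 0.0652]
eef_rot: [0.082, -3.14, 0.0]
wrist_force: [-0.5, 1.2, 0.1]
finger_gap: 0.0003
```

>>> drive_tool(increments=[[255,[0,-0.004,0],0],[255,[0,-0.004,0],0],[255,[0,-0.004,0],0],[255,[0,-0.004,0],0]])

```text
time_s: 19.18
tool_pos: [0.5416, 0.1778, 0.0652]
eef_rot: [0.082, -3.14, 0.0]
wrist_force: [-1.1, 2.6, 0.5]
finger_gap: 0.0006
```

>>> drive_tool(increments=[[255,[0,-0.004,0],0],[255,[0,-0.004,0],0],[255,[0,-0.004,0],0]])

```text
time_s: 19.43
tool_pos: [0.5419, 0.1718, 0.0652]
eef_rot: [0.082, -3.14, 0.0]
wrist_force: [-1.4, 2.0, -0.1]
finger_gap: 0.0008
```

```bash
python3 -c "
from h import *
stj()
"
```

```text
t 19.4333 p [0.5419 0.1718 0.0652] yaw -177.01839372438775 F [-1.3517  1.9842 -0.1082] gap 0.0008404120722048675 tilt [-0.0003 -0.0001 -1.    ]
q [-0.3528  0.7106  0.0117  1.8342 -0.0135  0.5971  1.2901]
jig [-65.3615 298.1749] F jig [-1.2492  2.0503] F tool [1.2467 2.0518 0.1084] yaw-jig deg 0.07098067634766188
```

>>> drive_tool(increments=[[255,[0,-0.003,0],0],[255,[0,-0.003,0],0],[255,[0,-0.003,0],0]])

```text
time_s: 19.68
tool_pos: [0.5421, 0.1674, 0.0652]
eef_rot: [0.082, -3.14, 0.0]
wrist_force: [-0.6, 2.9, -0.1]
finger_gap: 0.0007
```

>>> drive_tool(increments=[[255,[0,-0.002,0],0],[255,[0,-0.002,0],0],[255,[0,-0.002,0],0]])

```text
time_s: 19.93
tool_pos: [0.5423, 0.1644, 0.0652]
eef_rot: [0.082, -3.14, 0.0]
wrist_force: [-1.2, 2.0, 0.5]
finger_gap: 0.0002
```

>>> drive_tool(increments=[[255,[0,-0.002,0],0],[255,[0,-0.002,0],0],[255,[0,-0.002,0],0]])

```text
time_s: 20.18
tool_pos: [0.5424, 0.1614, 0.0652]
eef_rot: [0.082, -3.14, 0.0]
wrist_force: [-0.4, 1.4, -0.6]
finger_gap: 0.0006
```

>>> drive_tool(increments=[[255,[0,-0.002,0],0],[255,[0,-0.002,0],0],[255,[0,-0.002,0],0]])

```text
time_s: 20.43
tool_pos: [0.5426, 0.1584, 0.0652]
eef_rot: [0.082, -3.14, 0.0]
wrist_force: [-1.5, 3.0, 0.3]
finger_gap: 0.0005
```

>>> drive_tool(increments=[[255,[0,-0.002,0],0],[255,[0,-0.002,0],0]])

```text
time_s: 20.6
tool_pos: [0.5427, 0.1564, 0.0652]
eef_rot: [0.082, -3.14, 0.0]
wrist_force: [-1.4, 0.8, 0.6]
finger_gap: 0.0005
```

>>> drive_tool(increments=[[255,[0,-0.002,0],0],[255,[0,-0.002,0],0]])

```text
time_s: 20.77
tool_pos: [0.5428, 0.1544, 0.0652]
eef_rot: [0.082, -3.14, 0.0]
wrist_force: [-2.3, 2.3, 0.2]
finger_gap: 0.0006
```

>>> drive_tool(increments=[[255,[0,-0.002,0],0],[255,[0,-0.002,0],0]])

```text
time_s: 20.93
tool_pos: [0.5429, 0.1524, 0.0652]
eef_rot: [0.082, -3.14, 0.0]
wrist_force: [-1.2, 2.1, 0.8]
finger_gap: 0.0005
```

>>> drive_tool(increments=[[255,[0,-0.002,0],0],[255,[0,-0.002,0],0]])

```text
time_s: 21.1
tool_pos: [0.543, 0.1504, 0.0652]
eef_rot: [0.082, -3.14, 0.0]
wrist_force: [-1.4, 2.2, 0.9]
finger_gap: 0.0003
```

>>> drive_tool(increments=[[255,[0,-0.002,0],0],[255,[0,-0.002,0],0]])

```text
time_s: 21.27
tool_pos: [0.5431, 0.1485, 0.0652]
eef_rot: [0.082, -3.14, -0.0]
wrist_force: [-1.3, 3.1, 0.7]
finger_gap: 0.0005
```

>>> drive_tool(increments=[[255,[0,-0.002,0],0],[255,[0,-0.002,0],0]])

```text
time_s: 21.43
tool_pos: [0.5431, 0.1479, 0.0653]
eef_rot: [0.083, -3.14, -0.003]
wrist_force: [-2.6, 4.5, 0.2]
finger_gap: 0.0007
```

>>> drive_tool(increments=[[255,[0,-0.002,0],0],[255,[0,-0.002,0],0]])

```text
time_s: 21.6
tool_pos: [0.5431, 0.1466, 0.0653]
eef_rot: [0.084, -3.14, -0.004]
wrist_force: [-3.2, 6.8, -0.3]
finger_gap: 0.0007
```

>>> drive_tool(increments=[[255,[0,-0.002,0],0],[255,[0,-0.002,0],0]])

```text
time_s: 21.77
tool_pos: [0.5431, 0.1458, 0.0653]
eef_rot: [-0.085, 3.14, 0.006]
wrist_force: [-2.1, 6.8, 0.3]
finger_gap: 0.0003
```

The wedge now bears on the board and the push is rising. I aim for about 11 N.

>>> drive_tool(increments=[[255,[0,-0.002,0],0],[255,[0,0,0],0]])

```text
time_s: 21.93
tool_pos: [0.5431, 0.1451, 0.0653]
eef_rot: [-0.086, 3.14, 0.007]
wrist_force: [-2.6, 7.2, -0.8]
finger_gap: 0.0004
```

>>> drive_tool(increments=[[255,[0,-0.002,0],0],[255,[0,0,0],0]])

```text
time_s: 22.1
tool_pos: [0.5432, 0.1448, 0.0654]
eef_rot: [-0.086, 3.14, 0.008]
wrist_force: [-2.2, 7.8, -0.3]
finger_gap: 0.0004
```

>>> drive_tool(increments=[[255,[0,-0.002,0],0],[255,[0,0,0],0]])

```text
time_s: 22.27
tool_pos: [0.5432, 0.1444, 0.0654]
eef_rot: [-0.087, 3.14, 0.009]
wrist_force: [-1.9, 9.5, -0.6]
finger_gap: 0.0003
```

>>> drive_tool(increments=[[255,[0,-0.002,0],0],[255,[0,0,0],0]])

```text
time_s: 22.43
tool_pos: [0.5432, 0.144, 0.0654]
eef_rot: [-0.088, 3.14, 0.011]
wrist_force: [-2.0, 9.3, -0.1]
finger_gap: 0.0004
```

>>> drive_tool(increments=[[255,[0,-0.002,0],0],[255,[0,0,0],0]])

```text
time_s: 22.6
tool_pos: [0.5432, 0.1437, 0.0654]
eef_rot: [-0.089, 3.14, 0.012]
wrist_force: [-2.7, 10.4, 0.5]
finger_gap: 0.0006
```

>>> drive_tool(increments=[[255,[0,0,0],0]])

```text
time_s: 22.68
tool_pos: [0.5432, 0.1436, 0.0654]
eef_rot: [-0.089, 3.14, 0.012]
wrist_force: [-2.4, 11.5, -0.5]
finger_gap: 0.0002
```

>>> drive_tool(increments=[[255,[0,0,0],0]])

```text
time_s: 22.77
tool_pos: [0.5432, 0.1437, 0.0654]
eef_rot: [-0.089, 3.14, 0.012]
wrist_force: [-3.5, 10.7, -0.2]
finger_gap: 0.0004
```

```bash
python3 -c "
from h import *
stj()
"
```

```text
t 22.7667 p [0.5432 0.1437 0.0654] yaw -176.7681207159368 F [-3.4813 10.7337 -0.2082] gap 0.0003976917560460938 tilt [ 0.0002  0.0074 -1.    ]
q [-0.292   0.7026 -0.0027  1.8548 -0.0096  0.5819  1.3412]
jig [-65.5176 270.0254] F jig [-2.9318 10.8966] F tool [ 2.8708 10.911   0.2869] yaw-jig deg 0.32125368479864136
```

It holds at about 10.9 N, which is in the jam range. I back off along +y, lift away and look.

>>> drive_tool(increments=[[255,[0,0.006,0],0],[255,[0,0.006,0],0],[255,[0,0.02,0],0],[255,[0,0.03,0],0],[255,[0,0.03,0],0],[255,[0,0,-0.05],0],[255,[0,0,-0.07],0],[255,[0,0,-0.07],0],[255,[0,0.06,-0.05],0],[255,[0,0.07,0],0],[255,[0,0.07,0],0],[255,[0,0.07,0],0],[255,[0,0,0],0],[255,[0,0,0],0],[255,[0,0,0],0]])

```text
time_s: 24.02
tool_pos: [0.5353, 0.3168, 0.1851]
eef_rot: [-0.08, 3.139, -0.004]
wrist_force: [0.9, -0.2, -0.3]
finger_gap: 0.0005
```

```bash
python3 -c "
from h import *
stj()
for n in ('top','side'):cv2.imwrite(f'pics/{n}7.png',r.snapshot(n)[:,:,::-1])
a=cv2.imread('pics/top7.png');b=cv2.imread('pics/side7.png')
cv2.imwrite('pics/f7.png',np.vstack([cv2.resize(a[115:245,235:405],(600,300),interpolation=2)[:,:,:],cv2.resize(b[160:270,270:430],(600,300),interpolation=2)]))
hsv=cv2.cvtColor(a,cv2.COLOR_BGR2HSV)
hsv=cv2.cvtColor(a,cv2.COLOR_BGR2HSV);m=((hsv[...,0]>8)&(hsv[...,0]<25)&(hsv[...,1]>60)&(hsv[...,2]>150)).astype(np.uint8);m[:150]=0;m[232:]=0;m[:,:302]=0;m[:,395:]=0
n,l,s,c=cv2.connectedComponentsWithStats(m);k=1+s[1:,4].argmax();cs,_=cv2.findContours((l==k).astype(np.uint8),0,1)
W=cast('top',max(cs,key=len).reshape(-1,2).astype(float),.04);print(s[k],cv2.minAreaRect((W[:,:2]*1000).astype(np.float32)))
"
```

```text
t 24.0167 p [0.5353 0.3168 0.1851] yaw -177.09512578568894 F [ 0.8961 -0.1921 -0.2601] gap 0.0005300937333323096 tilt [ 0.0012 -0.0023 -1.    ]
q [-0.5879  0.6212  0.0285  1.5772 -0.0172  0.9436  1.0669]
jig [-64.6081 443.3693] F jig [ 0.8852 -0.2374] F tool [-0.8849 -0.2366  0.2616] yaw-jig deg -0.005751384953489411
[ 307  153   77   34 1676] ((622.5748901367188, -38.743675231933594), (102.22061157226562, 231.36070251464844), 0.7619585990905762)
```

View pics/f7.png

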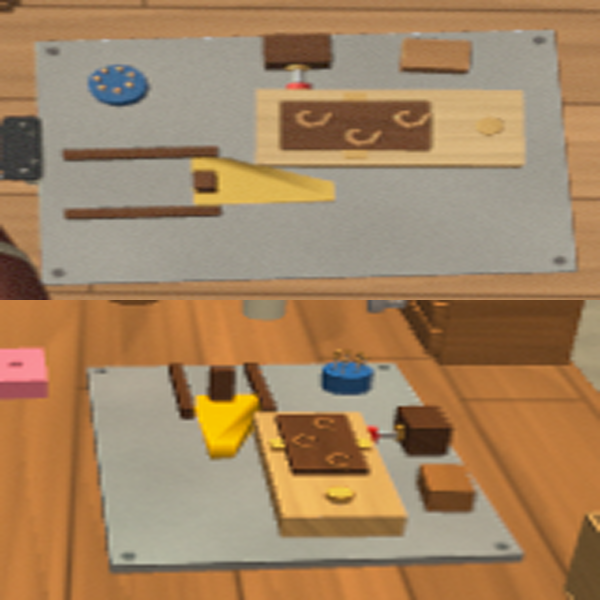

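View pics/top7.png

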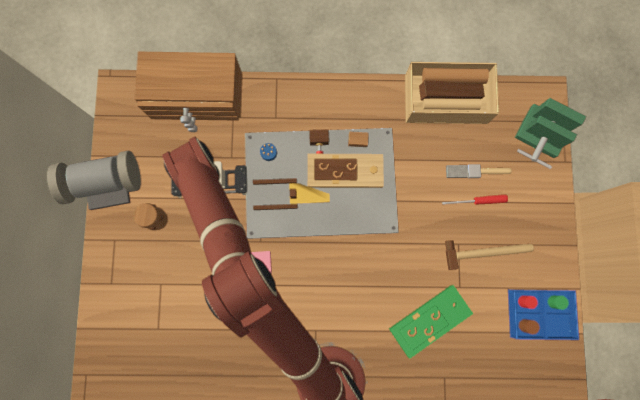

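The final picture shows the board bearing on the red buffer at crop (298,85), the wedge jammed against its free corner, and the bystanders in place. The board is at -0.037 rad to the jig, and the gripper is clear.

```bash
python3 -c "
from h import *
r.hand_in();print(r.get_obs()['time_s'])"
```

```text
the job is handed in; nothing more can be done
the job is handed in; nothing more can be done
```

The board is pressed on the red buffer and held there by the jammed wedge, and I handed the job in at about 24 s of the 72 s allowed. No verdict was reported.

- **Board push:** I turned the board clockwise with the closed fingertips. It slid at about 1.5–2 N, then the push rose to about 8 N against the buffer, roughly 6 N above sliding. I held it there and backed off. The buffer force itself was only felt, not measured directly. From the push it stayed below about 8 N, against the 12 N limit.
- **Wedge:** I pushed it by its post. It met the board after about 80 mm of travel, and I drove it to about 10.9 N and held it, then lifted clear along +y. I could not measure the holding force after letting go.
- **Last checks:** In the top and side pictures the board touches the buffer, lies flat and is turned about -0.037 rad from the jig's heading (limit 0.09). The wedge sits against its free corner. By eye the other things on the bench are where they were. The wrist force read under 1 N in free air, within its noise.
- **Disagreements:** The first two views differed by about 5 mm on the board's free corner, and by a similar amount on the wedge's starting travel. I settled both by touch. During the board push the fingers also pressed down with up to 6.5 N, so I raised the tool slightly to ease that before the final squeeze.

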